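# Pack the watch case clamp with the spacer that fills its gap

### The job

The watch in the steel clamp still has an empty gap between its pad and the screw jaw. Of the three ivory spacer blocks on the counter, find the one that fills this gap (the thickest that goes in), lower it in upright, keeping hold of it until it is down on the clamp's bed and not sticking out past the ends of the jaws, and let go. The other two blocks must end up standing on the counter.

Things in the scene. Friction and masses are not known exactly. Their poses are not given: they have to be found in the camera images.
- gap (a point): Middle of the gap's floor in the fixed steel watch clamp (base 200 x 90 mm), 12 mm above the counter. Gap 42 mm wide along x (x points from the gunmetal watch to the T-handle screw), open at both y ends. Its rigid walls are 76 mm long in y and 28 mm high; the top 14 mm is bevelled to a 58 mm wide mouth. z up. Nothing on the clamp is over 30 mm above this floor.
- spacer_24: Ivory nylon spacer block, loose, standing upright on the counter, 24 mm thick along its x, with a foot 50 mm long along y and 34 mm high and above it a grip neck of the same thickness, 26 mm long along y, up to 76 mm above the underside. Origin at the centre of its underside, z up. 60 to 140 g.
- spacer_36: The same kind of ivory spacer block, but 36 mm thick along its x (foot 50 mm along y and 34 mm high, neck 26 mm along y, 76 mm high in all). Origin at the centre of its underside, z up. 80 to 170 g.
- spacer_48: The same kind of ivory spacer block, but 48 mm thick along its x (foot 50 mm along y and 34 mm high, neck 26 mm along y, 76 mm high in all). Origin at the centre of its underside, z up. 95 to 200 g.
Not all that is in view belongs to the job. Leave any blue look-alike of the spacer_24 alone. Leave any green look-alike of the spacer_36 alone.

How it is judged:
On the way:
1. the 36 mm spacer is lowered into the gap, still held, to within 15 mm of the bed (z of spacer_36 in the frame of gap below 0.015 m and horizontal distance between spacer_36 and gap below 0.025 m and contact force between the fingers and spacer_36 above 0.5 N), for 0.05 s.
At the end, for the whole second after the job is handed in: The 36 mm spacer rests on the clamp's bed (within 5 mm), upright (10 deg), within 10 mm of the gap's middle across and 15 mm along the jaws, turned under 11 deg from them; the 24 and 48 mm spacers stand on the counter (within 6 mm), upright (10 deg) (z of spacer_36 in the frame of gap between -0.005 and 0.005 m and x of spacer_36 in the frame of gap between -0.01 and 0.01 m and y of spacer_36 in the frame of gap between -0.015 and 0.015 m and angle between the x axis of spacer_36 and the x axis of gap, either way round below 0.2 rad and angle between each of spacer_36, spacer_24, spacer_48's own z axis and vertical below 0.17 rad and linear speed of spacer_36 below 0.02 m/s and height (world z) of each of spacer_24, spacer_48 below 0.006 m); the robot touches nothing.
It also fails if it takes over 35 s, if anything falls off the work surface, if the arm or the gripper's body presses on something with over 40 N, if the wrist force passes 120 N, or if a joint passes its speed limit or range.

### The arm

A 6-joint arm with a two-finger parallel gripper is mounted at the origin on the work surface. World frame = base frame: x ahead of the robot, y to its left, z up, the work surface at z = 0. Lengths are in m, angles in rad, forces in N, time in s.
With the tool pointing down it reaches from about 0.425 to 1.125 m from the base axis. Payload 14.9 kg.
Tool frame: the origin (TCP) lies at the very end of the fingers, on their centre line; the grasp point (between the pads) lies 19 mm behind it; z points along the fingers, y is the line along which they close (so a half turn about z gives the same grasp; the last joint's range is limited). The gripper opens to 91 mm and grips with 3 to 60 N. Pads are 32 mm wide; open, the fingers measure 118 mm over their backs; the gripper's body (76 mm by 178 mm) begins 60 mm behind the grasp point.
Start: joints at [1.138, 0.379, 1.734, -0, 1.028, -0.033], TCP at [0.272, 0.645, 0.214] pointing down, gripper open.
Joint ranges: [-2.77, 2.77], [-0.74, 2.19], [0, 2.66], [-1.06, 4.2], [0.31, 2.87], [-3.08, 3.08]. Speed limits (rad/s): [1.89, 1.89, 2.39, 3.14, 3.14, 3.14].

### API

Orientations are given as a rotation vector (axis times angle).
In Python, from cell import get_obs, camera, job_done gives the robot as it stands.
- The arm moves only by the tool move_arm, never from a script. Its argument "commands" is a list of rows, each an object with "twist": the turn, a rotation vector about the tool's x, y, z as a fraction of full scale, a list of three; "slide": the shift along the tool's x, y, z as a fraction of full scale, a list of three; "claw": the opening, from -1 (shut) to 1 (fully open), so that 0 is half open. In form: [{"twist": [ax, ay, az], "slide": [tx, ty, tz], "claw": claw}, ...]. A call has 1 to 10 rows; each row is the pose to reach, as a shift and turn from the pose commanded when the call began, along the tool's axes at that moment; what a row does not reach only later rows make up. Full scale, the value 1, is 0.5 m for a shift and 1.5 rad for a turn. A row lasts 1/12 s, in which the tool goes at most 41.7 mm and 7.16 degrees, less where a joint would pass 70% of its speed; a pose out of reach is approached as far as the arm can. A call with a number of a shift or a turn outside -1 to 1 is refused whole. A call with a gripper value outside its range is refused whole. The fingers move at their own pace and stop on an object; "newtons" is the grip in N (left out, the last holds). Time passes only in rows, so rows that repeat a pose let the fingers close. It gives the time, the measured TCP pose, the force, the opening and the grip force at its end, in the units of the state.
- get_obs(): the state, without advancing time (a new reading comes with each control period).
- camera(name): name is "side" or "top"; returns a dict with "img" (400x640x3 uint8, red, green, blue), "K" (3x3 intrinsics, pixels), "rvec" (rotation vector, rad) and "tvec" (3), from world to camera coordinates, as OpenCV has them. Camera axes: x right, y down, z forward; pixel columns grow to the right and rows downward; lengths in m; the calibration is good to about 2 mm. A picture is of the moment at which its call begins. There is no depth.
- job_done(): hands the job in; it is judged then, once.
The state is a dict: "t": time; "q": joint angles; "joint_velocities": joint speeds; "tau": joint torques, N m; "tcp_pos": TCP position; "tool_rot": TCP orientation; "ft_force": force on the tool from outside, world axes, zero at the start; "torque": the same for the moment, N m; "finger_gap": opening from 0.0 (shut) to 1.0 (fully open); "grasp_force": force on a finger pad.
Only numpy, scipy, OpenCV 4.12 (cv2) and the standard library are available. Lean on these libraries where they do the work, as an engineer would, in place of code of your own. Each camera call takes 0.05 s, during which the arm holds its last target. There are 200 camera calls.

## Working session

There is one attempt and no reset: what is moved stays moved. The work goes in short steps, Python scripts to look and compute and a tool call to move; the robot and the scene stay as the last step left them, time stands still between calls to the robot, and variables do not carry over. Pictures are saved under pics/ and viewed, at most 10 in all, crops included, and the job is handed in when it is done.

Besides the shell and the picture viewer there is one more tool, called after ">>>" by a JSON object that holds its "api" and its "payload". move_arm: Moves the arm, as the interface text tells. Shift numbers are shares of 0.5 m and turn numbers shares of 1.5 rad, none past 1 either way. Its arguments: {"type":"object","properties":{"commands":{"type":"array"},"newtons":{"type":"number"}},"required":["commands"]}

```bash
mkdir -p pics; ls; python3 - <<'E'
from cell import get_obs,camera
import cv2,numpy as np
o=get_obs();print({k:np.round(v,3) for k,v in o.items()})
for n in("top","side"):
    c=camera(n);cv2.imwrite(f"pics/{n}0.png",c["img"][:,:,::-1]);np.savez(f"{n}0.npz",**c)
    R=cv2.Rodrigues(np.array(c["rvec"]))[0];print(n,c["K"],(-R.T@np.ravel(c["tvec"])).round(3))
    print(R.round(2))
E
```

```text
pics
{'t': np.float64(0.0), 'q': array([ 1.138,  0.379,  1.735, -0.   ,  1.028, -0.033]), 'joint_velocities': array([-0.001, -0.002, -0.   ,  0.001,  0.   , -0.   ]), 'tau': array([-1.0000e-03, -7.6372e+01, -4.3435e+01,  6.5000e-02,  4.2000e-02,
       -0.0000e+00]), 'tcp_pos': array([0.272, 0.644, 0.213]), 'tool_rot': array([-6.240e-01, -3.079e+00,  2.000e-03]), 'ft_force': array([0.271, 0.253, 0.363]), 'torque': array([0.06 , 0.068, 0.027]), 'grasp_force': np.float64(0.0), 'finger_gap': np.float64(0.999)}
top [[394.81469748   0.         319.19038459]
 [  0.         394.81469748 198.78166724]
 [  0.           0.           1.        ]] [0.397 0.065 0.784]
[[-0.   -1.   -0.  ]
 [-0.99  0.   -0.14]
 [ 0.14 -0.   -0.99]]
side [[461.1907173    0.         313.4369924 ]
 [  0.         461.1907173  205.55306619]
 [  0.           0.           1.        ]] [ 0.11  -0.365  0.586]
[[ 0.74 -0.67 -0.02]
 [-0.46 -0.5  -0.73]
 [ 0.48  0.55 -0.68]]
```

View pics/top0.png

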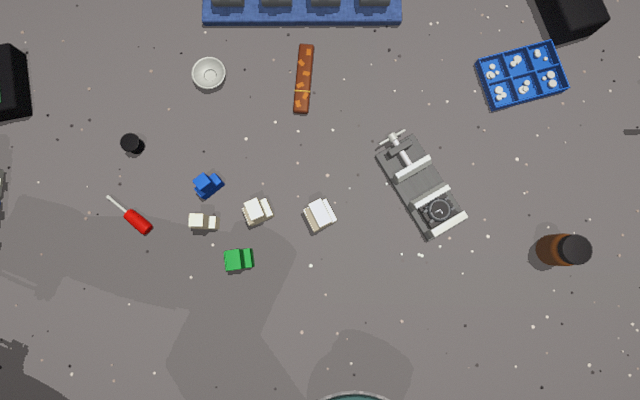

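View pics/side0.png

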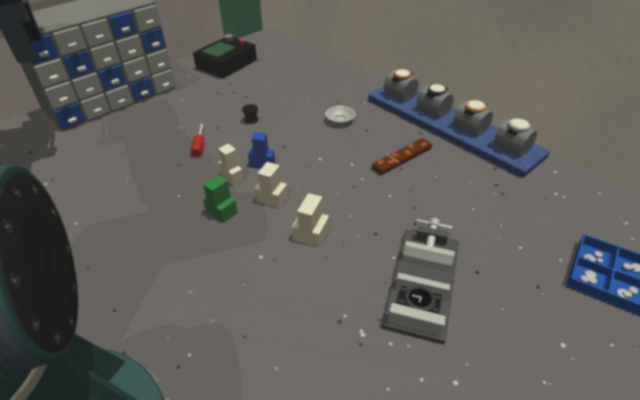

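Candidates for the 36 mm block in the top view are three ivory blocks at (203,222), (257,211) and (320,213), plus the green look-alike at (238,260) and the blue one at (207,184). By apparent thickness (thin, middle, thick) I choose the middle one at (257,211), also seen in the side view at (270,185). The clamp is at (421,185). Next I check this in a close crop.

```bash
python3 - <<'E'
import cv2,numpy as np
a=cv2.imread("pics/top0.png")
b=cv2.resize(a[170:280,180:345],None,fx=4,fy=4,interpolation=cv2.INTER_CUBIC)
cv2.imwrite("pics/crop1.png",b)
cv2.imwrite("pics/crop2.png",cv2.resize(a[120:245,360:480],None,fx=4.5,fy=4.5,interpolation=cv2.INTER_CUBIC))
E
```

```text
(no output)
```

View pics/crop1.png

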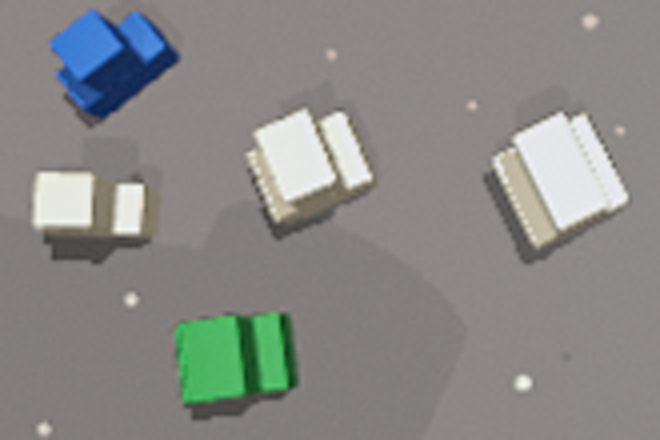

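View pics/crop2.png

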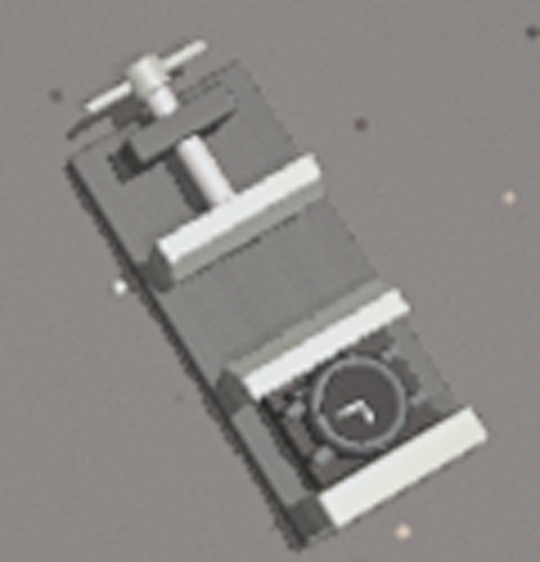

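```bash
cat > h.py <<'E'
import numpy as np,cv2
def ray(c,px,z):
    R=cv2.Rodrigues(np.array(c["rvec"]))[0];C=-R.T@np.ravel(c["tvec"])
    n=cv2.undistortPoints(np.array(px,float).reshape(-1,1,2),np.array(c["K"]),None).reshape(-1,2)
    d=np.c_[n,np.ones(len(n))]@R
    return C+d*((z-C[2])/d[:,2])[:,None]
E
python3 - <<'E'
from h import *
c=np.load("top0.npz");n=np.linalg.norm
for nm,q in dict(mid=[(253,132),(308,108),(336,182),(283,207)],thin=[(36,172),(94,172),(94,234),(36,228)],thick=[(514,142),(564,112),(612,203),(562,231)],green=[(176,322),(240,314),(245,397),(183,404)]).items():
    q=(np.array(q)+.5)/4+[180,170]-.5;P=ray(c,q,.076)
    print(nm,P.mean(0).round(4),"neck",n(P[1]-P[0]).round(4),n(P[2]-P[3]).round(4),"thick",n(P[3]-P[0]).round(4),n(P[2]-P[1]).round(4),"thick-dir",np.degrees(np.arctan2(*(P[3]+P[2]-P[0]-P[1])[[1,0]])).round(1))
q=(np.array([(172,258),(322,175),(397,292),(240,378)])+.5)/4.5+[360,120]-.5;P=ray(c,q,.040)
d=(P[0]+P[1]-P[2]-P[3])/2
print("gap",P.mean(0).round(4),"walls",n(P[1]-P[0]),n(P[2]-P[3]),"mouth",n(d),"xdir",np.degrees(np.arctan2(d[1],d[0])),"wall dir",[np.degrees(np.arctan2(*(v)[[1,0]])).round(1) for v in(P[0]-P[1],P[3]-P[2])])
o=[.272,.644];print(cv2.Rodrigues(np.array([-.624,-3.079,.002]))[0].round(3))
E
```

```text
mid [0.4793 0.1836 0.076 ] neck 0.0269 0.0261 thick 0.0369 0.0362 thick-dir -157.9
thin [0.4596 0.2865 0.076 ] neck 0.0261 0.0262 thick 0.0252 0.0279 thick-dir -177.7
thick [0.4723 0.0628 0.076 ] neck 0.0264 0.0257 thick 0.0456 0.0466 thick-dir -152.2
green [0.3894 0.219  0.076 ] neck 0.0286 0.0274 thick 0.0361 0.0365 thick-dir -174.2
gap [ 0.5367 -0.133   0.04  ] walls 0.07471567966099302 0.07727212629405379 mouth 0.058658573197598776 xdir 28.95815847565881 wall dir [np.float64(118.8), np.float64(118.3)]
[[-0.921  0.389 -0.   ]
 [ 0.389  0.921 -0.001]
 [-0.    -0.001 -1.   ]]
```

```bash
python3 - <<'E'
from h import *
c=np.load("top0.npz")
q=(np.array([(345,111),(373,181)])+.5)/4+[180,170]-.5;P=ray(c,q,.034).mean(0)
a=np.radians(22.1);u=np.array([np.cos(a),np.sin(a)]);v=np.array([-u[1],u[0]]);d=P[:2]-[.4793,.1836]
print("foot end along x,y:",d@u,d@v)
R=cv2.Rodrigues(np.array([-.624,-3.079,.002]))[0]
print("to mid, tool axes /0.5:",R.T@(np.array([.4793,.1836,.10])-[.272,.644,.213])/.5, "turn",np.radians(45)/1.5)
E
```

```text
foot end along x,y: 0.0006621770580955251 -0.025550974312984275
to mid, tool axes /0.5: [-0.74032864 -0.68644418  0.22704556] turn 0.5235987755982988
```

>>> {"api": "move_arm", "payload": {"commands": [{"twist": [0,0,0.524],"slide": [-0.74,-0.686,0.17],"claw": 1},{"twist": [0,0,0.524],"slide": [-0.74,-0.686,0.17],"claw": 1},{"twist": [0,0,0.524],"slide": [-0.74,-0.686,0.17],"claw": 1},{"twist": [0,0,0.524],"slide": [-0.74,-0.686,0.17],"claw": 1},{"twist": [0,0,0.524],"slide": [-0.74,-0.686,0.17],"claw": 1},{"twist": [0,0,0.524],"slide": [-0.74,-0.686,0.17],"claw": 1},{"twist": [0,0,0.524],"slide": [-0.74,-0.686,0.17],"claw": 1},{"twist": [0,0,0.524],"slide": [-0.74,-0.686,0.17],"claw": 1},{"twist": [0,0,0.524],"slide": [-0.74,-0.686,0.17],"claw": 1},{"twist": [0,0,0.524],"slide": [-0.74,-0.686,0.17],"claw": 1}], "newtons": 25}}

```text
t: 0.93
tcp_pos: [0.4415, 0.2683, 0.1444]
tool_rot: [1.755, 2.606, 0.0]
ft_force: [0.8, 0.4, 1.3]
finger_gap: 1.0
grasp_force: 0.0
```

>>> {"api": "move_arm", "payload": {"commands": [{"twist": [0,0,0],"slide": [0,0,0],"claw": 1},{"twist": [0,0,0],"slide": [0,0,0],"claw": 1}]}}

```text
t: 1.1
tcp_pos: [0.4417, 0.2685, 0.1443]
tool_rot: [-1.76, -2.602, 0.001]
ft_force: [-0.4, -0.6, -0.3]
finger_gap: 1.001
grasp_force: 0.0
```

>>> {"api": "move_arm", "payload": {"commands": [{"twist": [0,0,0],"slide": [-0.09,0.003,0.02],"claw": 1},{"twist": [0,0,0],"slide": [-0.186,0.006,0.05],"claw": 1},{"twist": [0,0,0],"slide": [-0.186,0.006,0.05],"claw": 1},{"twist": [0,0,0],"slide": [-0.186,0.006,0.05],"claw": 1}]}}

```text
t: 1.43
tcp_pos: [0.4792, 0.1841, 0.119]
tool_rot: [-1.757, -2.603, 0.002]
ft_force: [0.1, 0.1, 0.6]
finger_gap: 0.998
grasp_force: 0.0
```

```bash
python3 - <<'E'
from cell import camera
import cv2,numpy as np
t=camera("top")["img"][130:290,150:370,::-1];s=camera("side")["img"][90:270,170:370,::-1]
cv2.imwrite("pics/c3.png",np.hstack([cv2.resize(t,(420,360)),cv2.resize(s,(380,360))]))
E
```

```text
(no output)
```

View pics/c3.png

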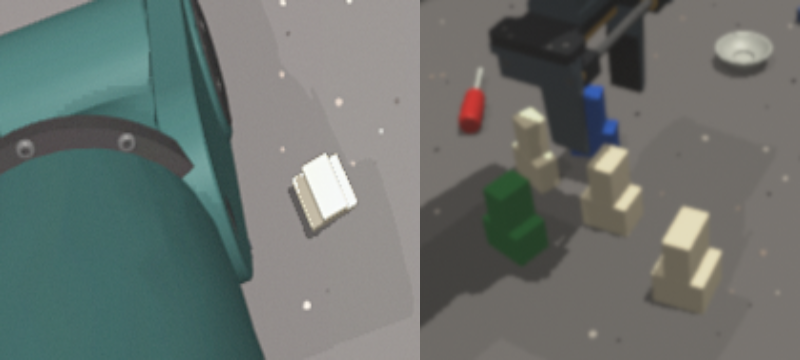

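The top view is hidden by the arm. The side crop shows the fingers, with tips at about (570,150) and (627,90), straddling the middle ivory block's neck top at (610,158), and they are clear of the green block. I go down and close.

>>> {"api": "move_arm", "payload": {"commands": [{"twist": [0,0,0],"slide": [0,0,0.05],"claw": 1},{"twist": [0,0,0],"slide": [0,0,0.11],"claw": 1},{"twist": [0,0,0],"slide": [0,0,0.158],"claw": 1},{"twist": [0,0,0],"slide": [0,0,0.158],"claw": 0.2},{"twist": [0,0,0],"slide": [0,0,0.158],"claw": -0.1},{"twist": [0,0,0],"slide": [0,0,0.158],"claw": -0.6},{"twist": [0,0,0],"slide": [0,0,0.158],"claw": -0.6},{"twist": [0,0,0],"slide": [0,0,0.158],"claw": -0.6},{"twist": [0,0,0],"slide": [0,0,0.158],"claw": -0.6}], "newtons": 25}}

```text
t: 2.28
tcp_pos: [0.4796, 0.1855, 0.0418]
tool_rot: [1.755, 2.605, 0.002]
ft_force: [-1.2, -1.2, -0.2]
finger_gap: 0.598
grasp_force: 0.0
```

>>> {"api": "move_arm", "payload": {"commands": [{"twist": [0,0,0],"slide": [0,0,0],"claw": -0.6},{"twist": [0,0,0],"slide": [0,0,0],"claw": -0.6},{"twist": [0,0,0],"slide": [0,0,0],"claw": -0.6},{"twist": [0,0,0],"slide": [0,0,0],"claw": -0.6},{"twist": [0,0,0],"slide": [0,0,0],"claw": -0.6},{"twist": [0,0,0],"slide": [0,0,0],"claw": -0.6}]}}

```text
t: 2.78
tcp_pos: [0.4792, 0.1852, 0.0409]
tool_rot: [1.755, 2.605, 0.0]
ft_force: [-0.5, -1.2, 6.1]
finger_gap: 0.393
grasp_force: 25.0
```

>>> {"api": "move_arm", "payload": {"commands": [{"twist": [0,0,0],"slide": [0,0,-0.06],"claw": -0.6},{"twist": [0,0,0],"slide": [0,0,-0.13],"claw": -0.6},{"twist": [0,0,0],"slide": [0,0,-0.2],"claw": -0.6},{"twist": [0,0,0],"slide": [0,0,-0.24],"claw": -0.6},{"twist": [0,0,0],"slide": [0,0,-0.24],"claw": -0.6}]}}

```text
t: 3.2
tcp_pos: [0.4811, 0.1859, 0.1648]
tool_rot: [1.753, 2.602, 0.008]
ft_force: [0.7, 1.0, -0.4]
finger_gap: 0.397
grasp_force: 25.0
```

>>> {"api": "move_arm", "payload": {"commands": [{"twist": [0,0,-0.02],"slide": [-0.07,-0.015,0],"claw": -0.6},{"twist": [0,0,-0.04],"slide": [-0.15,-0.032,0],"claw": -0.6},{"twist": [0,0,-0.06],"slide": [-0.23,-0.049,0],"claw": -0.6},{"twist": [0,0,-0.077],"slide": [-0.31,-0.065,0],"claw": -0.6},{"twist": [0,0,-0.077],"slide": [-0.39,-0.082,0],"claw": -0.6},{"twist": [0,0,-0.077],"slide": [-0.47,-0.099,0],"claw": -0.6},{"twist": [0,0,-0.077],"slide": [-0.55,-0.116,0],"claw": -0.6},{"twist": [0,0,-0.077],"slide": [-0.6,-0.126,0],"claw": -0.6},{"twist": [0,0,-0.077],"slide": [-0.631,-0.133,0],"claw": -0.6},{"twist": [0,0,-0.077],"slide": [-0.631,-0.133,0],"claw": -0.6}]}}

```text
t: 4.03
tcp_pos: [0.5358, -0.1348, 0.1596]
tool_rot: [-1.605, -2.7, 0.001]
ft_force: [0.5, 0.9, -0.4]
finger_gap: 0.395
grasp_force: 25.0
```

>>> {"api": "move_arm", "payload": {"commands": [{"twist": [0,0,0],"slide": [0,0,0.03],"claw": -0.6},{"twist": [0,0,0],"slide": [0,0,0.07],"claw": -0.6},{"twist": [0,0,0],"slide": [0,0,0.1],"claw": -0.6},{"twist": [0,0,0],"slide": [0,0,0.1],"claw": -0.6}]}}

```text
t: 4.37
tcp_pos: [0.5335, -0.1309, 0.1073]
tool_rot: [-1.599, -2.698, 0.002]
ft_force: [-1.0, 0.5, -1.7]
finger_gap: 0.392
grasp_force: 25.0
```

```bash
python3 - <<'E'
from cell import camera
import cv2,numpy as np
c=camera("side");np.savez("side1.npz",**c);s=c["img"][130:360,300:520,::-1]
cv2.imwrite("pics/c4.png",cv2.resize(s,None,fx=2.5,fy=2.5,interpolation=cv2.INTER_CUBIC))
E
```

```text
(no output)
```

View pics/c4.png

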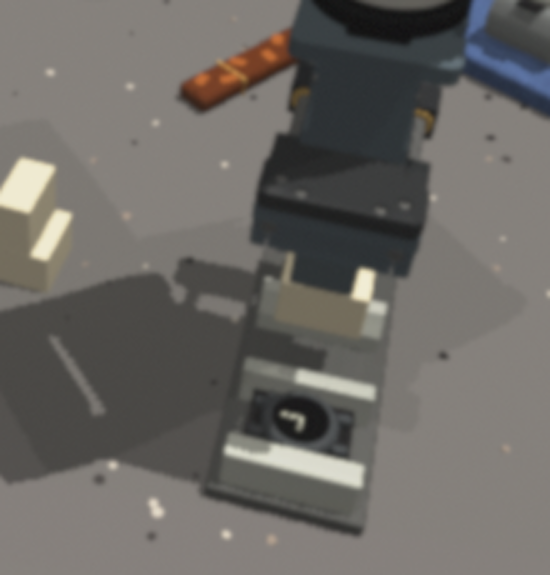

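```bash
python3 - <<'E'
from h import *
from cell import get_obs
c=np.load("side1.npz");f=lambda q:(np.array(q)+.5)/2.5+[300,130]-.5
o=get_obs();print(o["tcp_pos"],o["tool_rot"])
R=cv2.Rodrigues(np.array(o["tool_rot"]))[0];print(R.round(3))
u=R[:2,1];v=-R[:2,0]
for n,q,z in(("block edge",[(275,318),(365,335)],o["tcp_pos"][2]-.041),("pad wall top",[(248,362),(376,388)],.040)):
    P=ray(c,f(q),z)[:,:2];d=P-o["tcp_pos"][:2];print(n,P.round(4),"u",(d@u).round(4),"v",(d@v).round(4),"dir",np.degrees(np.arctan2(*(P[0]-P[1])[::-1])))
g=np.array([.5367,-.133])-o["tcp_pos"][:2];print("gap from tcp u,v",g@u,g@v)
E
```

```text
[ 0.53435459 -0.13122422  0.10886226] [-1.59969096e+00 -2.69943201e+00  1.44936187e-03]
[[-0.48   0.877 -0.004]
 [ 0.877  0.48   0.001]
 [ 0.003 -0.003 -1.   ]]
block edge [[ 0.5069 -0.1213]
 [ 0.5349 -0.1649]] u [-0.0193 -0.0157] v [-0.0218  0.0298] dir 122.669603667664
pad wall top [[ 0.4895 -0.1194]
 [ 0.5294 -0.1826]] u [-0.0337 -0.029 ] v [-0.0319  0.0427] dir 122.2745339623669
gap from tcp u,v 0.0012045854162902776 0.0026838837587839772
```

Block and wall are parallel to within 0.5°. The two views disagree by 4 mm on the centring and bracket zero, which the bevel covers. I lower it slowly.

>>> {"api": "move_arm", "payload": {"commands": [{"twist": [0,0,0],"slide": [0,0,0.02],"claw": -0.6},{"twist": [0,0,0],"slide": [0,0,0.04],"claw": -0.6},{"twist": [0,0,0],"slide": [0,0,0.055],"claw": -0.6},{"twist": [0,0,0],"slide": [0,0,0.07],"claw": -0.6},{"twist": [0,0,0],"slide": [0,0,0.08],"claw": -0.6},{"twist": [0,0,0],"slide": [0,0,0.08],"claw": -0.6}]}}

```text
t: 4.92
tcp_pos: [0.5353, -0.132, 0.0696]
tool_rot: [-1.601, -2.701, 0.001]
ft_force: [-0.4, -0.2, -0.5]
finger_gap: 0.4
grasp_force: 25.0
```

>>> {"api": "move_arm", "payload": {"commands": [{"twist": [0,0,0],"slide": [0,0,0.008],"claw": -0.6},{"twist": [0,0,0],"slide": [0,0,0.014],"claw": -0.6},{"twist": [0,0,0],"slide": [0,0,0.014],"claw": -0.6}]}}

```text
t: 5.17
tcp_pos: [0.5357, -0.1322, 0.0633]
tool_rot: [-1.602, -2.702, 0.0]
ft_force: [0.1, -0.1, -0.3]
finger_gap: 0.396
grasp_force: 25.0
```

No contact, so it is inside the straight part. I continue down to the bed.

>>> {"api": "move_arm", "payload": {"commands": [{"twist": [0,0,0],"slide": [0,0,0.006],"claw": -0.6},{"twist": [0,0,0],"slide": [0,0,0.012],"claw": -0.6},{"twist": [0,0,0],"slide": [0,0,0.018],"claw": -0.6},{"twist": [0,0,0],"slide": [0,0,0.021],"claw": -0.6},{"twist": [0,0,0],"slide": [0,0,0.021],"claw": -0.6},{"twist": [0,0,0],"slide": [0,0,0.021],"claw": -0.6}]}}

```text
t: 5.67
tcp_pos: [0.5359, -0.1322, 0.0531]
tool_rot: [-1.602, -2.702, 0.0]
ft_force: [-0.7, -0.5, -1.0]
finger_gap: 0.397
grasp_force: 25.0
```

>>> {"api": "move_arm", "payload": {"commands": [{"twist": [0,0,0],"slide": [0,0,0.002],"claw": -0.6},{"twist": [0,0,0],"slide": [0,0,0.003],"claw": -0.6},{"twist": [0,0,0],"slide": [0,0,0.003],"claw": -0.6}]}}

```text
t: 5.92
tcp_pos: [0.5363, -0.1324, 0.0528]
tool_rot: [1.602, 2.702, 0.0]
ft_force: [-6.3, 0.7, 18.5]
finger_gap: 0.397
grasp_force: 25.0
```

On the bed (18 N upward). I open a little, then fully, and retreat.

>>> {"api": "move_arm", "payload": {"commands": [{"twist": [0,0,0],"slide": [0,0,-0.002],"claw": -0.6},{"twist": [0,0,0],"slide": [0,0,-0.002],"claw": 0.3},{"twist": [0,0,0],"slide": [0,0,-0.002],"claw": 0.6},{"twist": [0,0,0],"slide": [0,0,-0.002],"claw": 0.6},{"twist": [0,0,0],"slide": [0,0,-0.002],"claw": 0.6},{"twist": [0,0,0],"slide": [0,0,-0.002],"claw": 0.6},{"twist": [0,0,0],"slide": [0,0,-0.002],"claw": 0.6}]}}

```text
t: 6.5
tcp_pos: [0.5358, -0.1322, 0.0526]
tool_rot: [-1.602, -2.702, 0.0]
ft_force: [-0.4, -0.1, -0.4]
finger_gap: 0.787
grasp_force: 0.0
```

>>> {"api": "move_arm", "payload": {"commands": [{"twist": [0,0,0],"slide": [0,0,-0.04],"claw": 0.6},{"twist": [0,0,0],"slide": [0,0,-0.1],"claw": 0.6},{"twist": [0,0,0],"slide": [0,0,-0.18],"claw": 0.6},{"twist": [0,0,0],"slide": [0,0,-0.26],"claw": 0.6},{"twist": [0,0,0],"slide": [-0.08,0,-0.3],"claw": 0.6},{"twist": [0,0,0],"slide": [-0.16,0,-0.3],"claw": 0.6},{"twist": [0,0,0],"slide": [-0.24,0,-0.3],"claw": 0.6},{"twist": [0,0,0],"slide": [-0.32,0,-0.3],"claw": 0.6},{"twist": [0,0,0],"slide": [-0.4,0,-0.3],"claw": 0.6},{"twist": [0,0,0],"slide": [-0.4,0,-0.3],"claw": 0.6}]}}

```text
t: 7.33
tcp_pos: [0.6342, -0.313, 0.2028]
tool_rot: [1.604, 2.698, -0.001]
ft_force: [-0.6, -0.1, 0.1]
finger_gap: 0.794
grasp_force: 0.0
```

```bash
python3 - <<'E'
from cell import camera
import cv2,numpy as np
c=camera("top");np.savez("top2.npz",**c);t=c["img"][110:270,180:480,::-1];s=camera("side")["img"][110:350,190:480,::-1]
cv2.imwrite("pics/c5.png",np.hstack([cv2.resize(t,(450,300)),cv2.resize(s,(350,300))]))
E
```

```text
(no output)
```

View pics/c5.png

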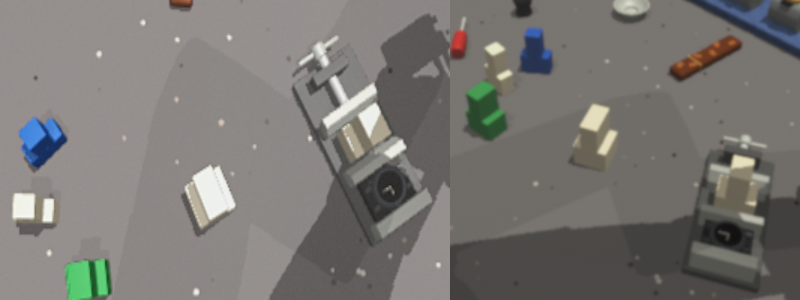

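The ivory block stands upright in the gap, at (365,130) in the top crop and (738,185) in the side crop, between the jaw ends. The thin block at (35,208) and the thick one at (210,195) still stand, and the gripper is clear.

```bash
python3 -c "
from cell import job_done;print(job_done())"
```

```text
the job is handed in; nothing more can be done
None
```

I lowered the 36 mm spacer upright onto the clamp's bed, let go, and handed the job in at about 7.5 s; the last pictures show it seated between the jaw ends with the 24 and 48 mm blocks still standing, and no verdict was returned.

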